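# Pack a tiered lunch set

## Task

Stack the lunch set on the wooden stand, one piece at a time: first the deep undivided box inside the stand's rim, then the divided box on it, then the lid on top, each fully seated in the one below. Also lay the wooden chopstick case in the long steel dish, the same way up as it lies now, at any time. Keep the boxes and the lid upright as you carry them, and leave the two little blue sauce cups standing where they are.

Things in the scene. Friction and masses are not known exactly. Their poses are not given: they have to be found in the camera images.
- deep_box: Loose deep lunch box, black, red inside, open, undivided, flat underside. 62 (x) x 130 (y) x 48 mm high, walls and floor 4 thick, mouth 54 x 122. Origin: centre of the underside; y along its length, z up. 0.14 kg. Either way round is good. Grip across x.
- divided_box: Loose lunch box, black, red inside, with a T of black dividers (tops 9 mm below the rim). 62 (x) x 130 (y) x 41 mm high; the lowest 5 is a foot 48 x 116 that drops into the deep box's mouth, 3 to spare all round. Mouth 54 x 122. Origin: centre of the foot's underside; y along its length, z up; seated, it is 43 above the deep box's. 0.14 kg. Either way round is good. Grip across x.
- lid: Loose black lid: plate 62 (x) x 130 (y) x 6 mm on a plug 48 x 116 x 5 that drops into the divided box's mouth, 3 to spare all round; on top a grey grip rib 20 (x) x 60 (y), from 11 to 33 above the plug's underside. Origin: centre of the plug's underside; y along its length, z up; seated, it is 36 above the divided box's. 0.10 kg. Either way round is good. Grip the rib across x.
- case: Loose wooden chopstick case, a plain bar 26 (x) x 130 (y) x 24 mm high with a dark seam line across it. Origin: centre of the underside; y along its length, z up. About 0.06 kg. It belongs in the dish, lengthwise, either way round.
- stand: Fixed pale wooden stand, 86 (x) x 154 (y) mm outside, with a low rim all round. Recess 74 x 142, its floor 4 above the table, rim top 10 above the table. Origin: centre of the underside, at table height; y along its length, z up. The deep box goes in the recess, lengthwise.
- dish: Fixed long steel dish, 50 (x) x 160 (y) mm outside, with a low rim. Recess 40 x 150, its floor 4 above the table, rim top 10 above the table. Origin: centre of the underside, at table height; y along its length, z up. The chopstick case goes in it, lengthwise.
- cup_right: Loose little blue sauce cup on the robot's right, 42 mm across and 30 high, open at the top. Origin: centre of the underside. To be left alone.
- cup_left: Loose little blue sauce cup on the robot's left, 42 mm across and 30 high, open at the top. Origin: centre of the underside. To be left alone.
Things that resemble listed ones, but are neither listed nor needed, are in the scene too. Leave any green look-alike of the divided_box alone.

How it is judged:
By the outcome, as a careful person would: the job done as asked, in the order asked, and still so for the second after the job is handed in, with the robot touching nothing.
It also fails if it takes over 109 s, if anything falls off the work surface, if the arm or the gripper's body presses on something with over 40 N, if the wrist force passes 120 N, or if a joint passes its speed limit or range.

## Robot

A 6-joint arm with a two-finger parallel gripper is mounted at the origin on the work surface. World frame = base frame: x ahead of the robot, y to its left, z up, the work surface at z = 0. Lengths are in m, angles in rad, forces in N, time in s.
With the tool pointing down it reaches from about 0.275 to 0.875 m from the base axis. Payload 12.5 kg.
Tool frame: the origin (TCP) lies between the finger pads; the fingertips stand env.tip_extent ahead of it and the grasp point (between the pads) lies 2 mm behind it (env.tip_extent is the distance from the TCP to the fingertips, in m); z points along the fingers, y is the line along which they close (so a half turn about z gives the same grasp; the last joint's range is limited). The gripper opens to 85 mm and grips with 20 to 120 N. Pads are 22 mm wide; open, the fingers measure 114 mm over their backs; the gripper's body (76 mm by 85 mm) begins 54 mm behind the grasp point. The pads swing forward as they close: fully open they stand 13 mm farther back than shut.
Start: joints at [1.161, 0.351, 1.652, -0, 1.139, -0.085], TCP at [0.175, 0.521, 0.248] pointing down, gripper open.
Joint ranges: [-2.75, 2.75], [-0.79, 2.1], [0.01, 2.65], [-1.57, 4.71], [0.07, 3.14], [-2.87, 2.87]. Speed limits (rad/s): [2.22, 2.22, 2.79, 3.14, 3.14, 3.14].

## Interface

Orientations are given as a unit quaternion [w, x, y, z].
In Python, from rig import env gives the robot as it stands.
- The arm moves only by the shell command python3 -m inch 'ROWS' [FORCE]. ROWS is JSON, a list that holds one entry, the list of rows, each a list of 7 numbers: the turn, a rotation vector about the tool's x, y, z in degrees, then the shift along the tool's x, y, z in mm, then the opening, from 0 (shut) to 1 (fully open). In form: [[[wx, wy, wz, x, y, z, claw], ...]]. A call has 1 to 10 rows; each row shifts and turns the commanded pose from where the row before left it, along the tool's axes as they then stand; what a row does not reach is not made up. A row lasts 1/8 s, in which the tool goes at most 62.5 mm and 10.7 degrees, less where a joint would pass 70% of its speed; a pose out of reach is approached as far as the arm can. A call is refused whole if a number of a shift passes 62.5 or a number of a turn 10.7, either way. A call with a gripper value outside its range is refused whole. The fingers move at their own pace and stop on an object; FORCE is the grip in N (left out, the last holds). Time passes only in rows, so rows that do not move let the fingers close. It gives the time, the measured TCP pose, the force, the opening and the grip force at its end, in the units of the state.
- env.get_state(): the state, without advancing time (a new reading comes with each control period).
- env.grab_frame(name): name is "side" or "top" or "wrist"; returns a dict with "pixels" (400x640x3 uint8, red, green, blue), "depth" (400x640 float32, m along the optical axis (not along the pixel's ray), 0 where there is no reading), "intrinsics" (3x3 intrinsics, pixels), "rvec" (rotation vector, rad) and "tvec" (3), from world to camera coordinates, as OpenCV has them. Camera axes: x right, y down, z forward; pixel columns grow to the right and rows downward; lengths in m; the calibration is good to about 2 mm. A picture is of the moment at which its call begins.
- env.job_done(): hands the job in; it is judged then, once.
Trained networks look in a picture, given as the dict that the camera call returned (one of the last four; its "shot" number tells which), for a name from the list of things; names that differ only in an ending like _2 or _b are one class to them, and where a whole thing is asked for, a point or a joint stands for the part that bears it (a point fixed in the world has none). Each returns a list of dicts, best first, with "confidence" (0 to 1); they miss things now and then, are a little off and sometimes report something else, mostly with a low value. They report only what shows in the picture. A call takes as long as a camera call. They do not tell look-alikes from the thing itself.
- env.recognise(picture, query): "point" ([row, column] in pixels, amid what is visible of it).
- env.silhouettes(picture, query): "mask" (400x640 bool, what is visible of it) and "point" ([row, column] in pixels, amid what is visible of it).
- env.place_of(picture, query): "point" ([row, column] in pixels: a listed point, or the origin of a listed thing).
The state is a dict: "t": time; "q": joint angles; "joint_velocities": joint speeds; "tau": joint torques, N m; "position": TCP position; "ee_rot": TCP orientation; "ft_force": force on the tool from outside, world axes, zero at the start; "torque": the same for the moment, N m; "finger_gap": finger opening in m; "grasp_force": force on a finger pad.
Only numpy, scipy, OpenCV 4.12 (cv2) and the standard library are available. Lean on these libraries where they do the work, as an engineer would, in place of code of your own. Each camera call takes 0.05 s, during which the arm holds its last target. There are 200 camera calls.

## Working session

There is one attempt and no reset: what is moved stays moved. The work goes in short steps, Python scripts to look and compute and a shell command to move; the robot and the scene stay as the last step left them, time stands still between calls to the robot, and variables do not carry over. Pictures are saved under pics/ and viewed, at most 14 in all, crops included, and the job is handed in when it is done.

```bash
ls; mkdir -p pics
cat > h.py <<'E'
import numpy as np, cv2
from rig import env
from scipy.spatial.transform import Rotation as R
def cam(p):
    Rm=cv2.Rodrigues(np.array(p["rvec"],float))[0]; return Rm,np.array(p["tvec"],float).ravel(),np.array(p["intrinsics"],float)
def cloud(p):
    Rm,t,K=cam(p); d=p["depth"]; v,u=np.mgrid[:d.shape[0],:d.shape[1]]
    P=np.stack([(u-K[0,2])/K[0,0]*d,(v-K[1,2])/K[1,1]*d,d],-1)
    W=(P-t)@Rm; W[d<=0]=np.nan; return W
def ray(p,rc,z):
    Rm,t,K=cam(p); c=-Rm.T@t; d=Rm.T@np.linalg.inv(K)@np.array([rc[1],rc[0],1.]); return c+d*(z-c[2])/d[2]
def save(p,n,crop=None,s=1):
    im=p["pixels"][...,::-1]
    if crop: r0,r1,c0,c1=crop; im=im[r0:r1,c0:c1]
    cv2.imwrite("pics/"+n,cv2.resize(im,None,fx=s,fy=s,interpolation=cv2.INTER_CUBIC))
E
python3 - <<'E'
from h import *
s=env.get_state(); print(s["t"],s["position"],s["ee_rot"],env.tip_extent,s["finger_gap"])
for n in ["top","side"]:
    p=env.grab_frame(n); save(p,n+"0.png",s=1.25); W=cloud(p)
    Rm,t,K=cam(p); print(n,"campos",-Rm.T@t)
    for q in ["deep_box","divided_box","lid","case","stand","dish","cup_right","cup_left"]:
        for r in env.silhouettes(p,q)[:3]:
            if r["confidence"]<.2: continue
            m=r["mask"]; w=W[m]; w=w[~np.isnan(w[:,0])]
            zt=np.percentile(w[:,2],95); k=w[w[:,2]>zt-.008]
            rect=cv2.minAreaRect((k[:,:2]*1000).astype(np.float32))
            print(q,round(r["confidence"],2),np.round(r["point"]),"med",np.round(np.median(w,0),3),"ztop",round(zt,3),"zmin",round(np.percentile(w[:,2],3),3),"rect",np.round(rect[0]),np.round(rect[1]),round(rect[2],1))
E
```

```text
pics
0.0 [0.1753482  0.52094833 0.24775399] [-1.47011511e-04  1.61683086e-01  9.86842547e-01 -5.88023792e-04] 0.017 0.08519266932029507
top campos [ 0.36825914 -0.01257797  0.79903554]
deep_box 0.83 [217. 442.] med [ 0.453 -0.267  0.006] ztop 0.049 zmin 0.002 rect [ 451. -262.] [131.  62.] 88.6
divided_box 0.97 [312. 451.] med [ 0.27  -0.28   0.016] ztop 0.042 zmin 0.007 rect [ 272. -277.] [ 63. 130.] 76.0
divided_box 0.66 [128. 427.] med [ 0.635 -0.242  0.017] ztop 0.042 zmin 0.006 rect [ 633. -238.] [ 63. 132.] 16.0
lid 0.87 [136. 315.] med [ 0.624 -0.008  0.012] ztop 0.034 zmin 0.009 rect [628.  -8.] [60. 20.] 84.1
case 0.59 [205. 316.] med [ 0.47  -0.011  0.024] ztop 0.027 zmin 0.012 rect [471. -11.] [129.  26.] 79.8
case 0.48 [130. 201.] med [0.642 0.238 0.005] ztop 0.011 zmin 0.002 rect [642. 237.] [161.  50.] 77.5
stand 0.59 [218. 196.] med [0.452 0.237 0.005] ztop 0.011 zmin 0.002 rect [452. 238.] [158.  86.] 84.1
dish 0.74 [130. 200.] med [0.643 0.238 0.005] ztop 0.011 zmin 0.002 rect [642. 237.] [160.  50.] 77.5
cup_right 0.54 [173. 370.] med [ 0.548 -0.129  0.012] ztop 0.0
[... 790 characters left out ...]
 0.621 -0.026  0.011] ztop 0.033 zmin 0.008 rect [628. -10.] [64. 21.] 82.3
case 0.67 [208. 332.] med [ 0.467 -0.026  0.023] ztop 0.026 zmin 0.004 rect [470. -14.] [132.  26.] 79.7
stand 0.91 [158. 292.] med [0.452 0.23  0.004] ztop 0.011 zmin 0.001 rect [453. 234.] [160.  89.] 83.9
dish 0.9 [142. 355.] med [0.643 0.227 0.005] ztop 0.011 zmin 0.0 rect [642. 235.] [166.  51.] 77.5
cup_right 0.73 [157. 291.] med [0.453 0.228 0.005] ztop 0.011 zmin 0.001 rect [453. 234.] [160.  89.] 83.9
cup_right 0.58 [230. 381.] med [ 0.545 -0.129  0.018] ztop 0.03 zmin 0.002 rect [ 543. -131.] [42. 37.] 61.1
cup_left 0.7 [166. 343.] med [0.545 0.116 0.02 ] ztop 0.03 zmin 0.004 rect [545. 121.] [46. 36.] 68.3
```

View pics/top0.png

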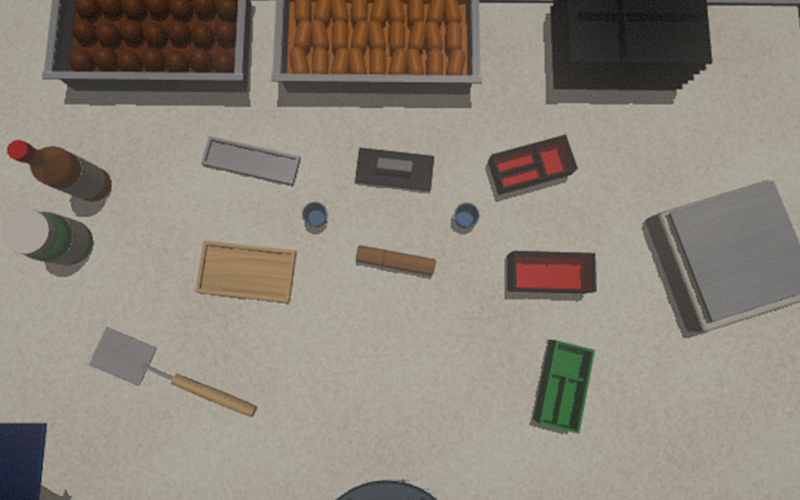

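View pics/side0.png

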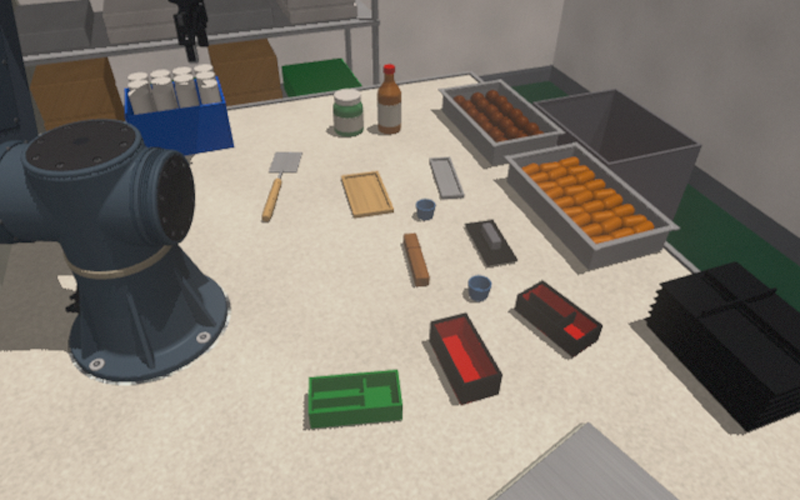

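The top view shows two boxes with T dividers: green at raw (row 309, col 451) and black with red inside at (132, 425). The black one fits the description. Green is the look-alike, to be left alone. The deep box is at (217, 440), lid (136, 315), case (208, 316), stand (217, 196) and dish (130, 200). Next I confirm the divided box in one crop and plan the first move.

```bash
cat >> h.py <<'E'
def plan(x,y,z,a,note=""):
    """a: wanted tool-y direction (deg, world, mod 180), tool down"""
    s=env.get_state(); q=s["ee_rot"]; r=R.from_quat([q[1],q[2],q[3],q[0]])
    M=r.as_matrix(); cur=np.degrees(np.arctan2(M[1,1],M[0,1]))
    d=(a-cur+90)%180-90; a=np.radians(cur+d)
    ty=np.array([np.cos(a),np.sin(a),0]); tz=np.array([0,0,-1.]); T=np.stack([np.cross(ty,tz),ty,tz],1)
    rv=np.degrees((r.inv()*R.from_matrix(T)).as_rotvec())
    sh=T.T@(np.array([x,y,z])-s["position"])*1000
    print(note,"t",round(s["t"],2),"turn",np.round(rv,2),"then shift",np.round(sh,1))
def outline(p,q,ztop=None,near=None,band=.008):
    """top-face rectangle of the best silhouette near a spot: centre mm, sides, long-axis deg, ztop mm"""
    W=cloud(p); out=[]
    for r in env.silhouettes(p,q):
        w=W[r["mask"]]; w=w[~np.isnan(w[:,0])]
        if len(w)<50 or near is not None and np.linalg.norm(np.median(w[:,:2],0)-near)>.05: continue
        zt=np.percentile(w[:,2],95) if ztop is None else ztop; k=w[abs(w[:,2]-zt)<band]
        c,(a,b),an=cv2.minAreaRect((k[:,:2]*1000).astype(np.float32))
        an=an if a>b else an+90
        out.append((round(r["confidence"],2),np.round(c,1),np.round((a,b),1),round((an+180)%180,1),round(zt*1000,1)))
    print(q,out[:2]); return out
E
python3 - <<'E'
from h import *
p=env.grab_frame("top"); save(p,"crop_div.png",(90,180,380,470),5)
plan(.451,-.263,.22,-1.4,"above deep box")
E
```

```text
above deep box t 0.95 turn [ 0.    0.   72.79] then shift [-777.3  294.6   28.3]
```

View pics/crop_div.png

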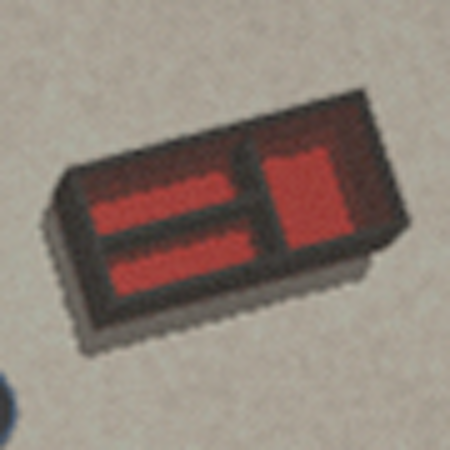

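The crop shows a black box with red inside and a T of dividers, centred at raw (132, 427). This is the divided_box. Now moving, and testing the finger geometry as I turn.

```bash
python3 -m inch '[[[0,0,10.4,0,0,0,0.3],[0,0,10.4,0,0,0,0.3],[0,0,10.4,0,0,0,0.3],[0,0,10.4,0,0,0,0.3],[0,0,10.4,0,0,0,0.3],[0,0,10.4,0,0,0,0.3],[0,0,10.4,0,0,0,0.3]]]' 30; python3 -c "
from h import *
print(env.tip_extent,env.get_state()['finger_gap'])"
python3 -m inch '[[[0,0,0,-45,17,2,1],[0,0,0,-45,17,2,1],[0,0,0,-45,17,2,1],[0,0,0,-45,17,2,1],[0,0,0,-45,17,2,1],[0,0,0,-45,17,2,1],[0,0,0,-45,17,2,1],[0,0,0,-45,17,2,1],[0,0,0,-45,17,2,1]]]'
python3 -m inch '[[[0,0,0,-45,17,1,1],[0,0,0,-45,17,1,1],[0,0,0,-45,17,1,1],[0,0,0,-45,17,1,1],[0,0,0,-45,17,1,1],[0,0,0,-45,17,1,1],[0,0,0,-45,17,1,1],[0,0,0,-45,17,1,1],[0,0,0,0,0,0,1]]]'
python3 - <<'E'
from h import *
print(env.tip_extent)
p=env.grab_frame("wrist"); save(p,"w1.png"); Rm,t,K=cam(p); print(-Rm.T@t,Rm[2])
outline(p,"deep_box"); plan(.451,-.263,.22,-1.4)
E
```

```text
t: 1.82
position: [0.1755, 0.5213, 0.2483]
ee_rot: [-0.0, 0.718, 0.696, 0.0]
ft_force: [0.8, -0.8, -0.1]
finger_gap: 0.0256
grasp_force: 0.0
0.017 0.02556700363434749
t: 2.95
position: [0.3188, 0.1112, 0.2305]
ee_rot: [0.0, 0.716, 0.698, 0.0]
ft_force: [0.8, 0.1, 0.1]
finger_gap: 0.0851
grasp_force: 0.0
t: 4.08
position: [0.446, -0.253, 0.222]
ee_rot: [0.0, 0.717, 0.697, -0.0]
ft_force: [0.2, 1.2, -0.1]
finger_gap: 0.0855
grasp_force: 0.0
0.017
[ 0.44815795 -0.16928069  0.34871825] [-0.00969783 -0.32186818 -0.94673482]
deep_box [(0.96, array([ 451.1, -264.2]), array([130.8,  62.1]), 88.6, np.float64(49.6))]
 t 4.17 turn [-0.04 -0.03 -0.05] then shift [-12.3   6.    2. ]
```

View pics/w1.png

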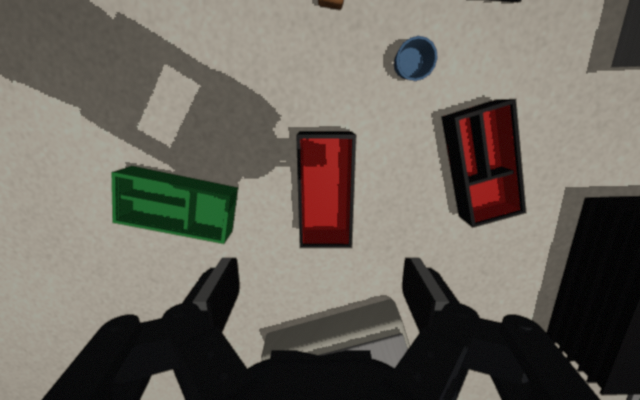

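The wrist view shows the deep box at (188, 326), black divided box (162, 483), green one (205, 175), and open fingertips at (262, 235) and (262, 407). Top, side and wrist agree within 2 mm.

Run:
```python
from h import *
p=env.grab_frame("wrist"); W=cloud(p); s=env.get_state()
for c in (slice(205,239),slice(402,440)):
    w=W[250:330,c].reshape(-1,3); w=w[~np.isnan(w[:,0])]; w=w[w[:,2]>.12]; print("open tip below TCP mm",(s["position"][2]-np.percentile(w[:,2],[0,2,10]))*1000)
outline(p,"divided_box",near=(.633,-.24)); outline(p,"deep_box")
plan(.451,-.2635,.035,-1.4)
```

```text
open tip below TCP mm [ 2.7254244  -0.03945305 -4.45777888]
open tip below TCP mm [ 2.63207417  0.37281721 -4.38361188]
divided_box [(0.88, array([ 633.1, -240.2]), array([ 63.5, 131. ]), 106.0, np.float64(42.4))]
deep_box [(0.85, array([ 451.1, -264.4]), array([131.1,  62. ]), 88.6, np.float64(49.6)), (0.63, array([ 633.2, -240.2]), array([ 63.7, 131.1]), 105.9, np.float64(42.4))]
 t 4.33 turn [-0.01 -0.01  0.04] then shift [-13.6   5.9 187.4]
```

```bash
python3 -m inch '[[[0,0,0,-13.5,6,0,1],[0,0,0,0,0,50,1],[0,0,0,0,0,50,1],[0,0,0,0,0,50,1],[0,0,0,0,0,28,1],[0,0,0,0,0,16,1],[0,0,0,0,0,0,1]]]'; python3 -c "
from h import *
plan(.451,-.264,.028,-1.4)"; python3 -m inch '[[[0,0,0,0,0,0,0.6],[0,0,0,0,0,0,0.6],[0,0,0,0,0,0,0.6],[0,0,0,0,0,0,0.6],[0,0,0,0,0,0,0.6]]]' 30
python3 -m inch '[[[0,0,0,0,0,-10,0.6],[0,0,0,0,0,-40,0.6],[0,0,0,0,0,-50,0.6],[0,0,0,0,0,0,0.6]]]'
python3 - <<'E'
from h import *
p=env.grab_frame("wrist"); save(p,"w2.png"); outline(p,"deep_box")
p=env.grab_frame("top"); outline(p,"stand",.010,band=.004)
E
```

```text
t: 5.2
position: [0.4513, -0.2644, 0.0279]
ee_rot: [-0.0, 0.716, 0.698, -0.0]
ft_force: [-0.3, -0.1, 1.0]
finger_gap: 0.0855
grasp_force: 0.0
 t 5.2 turn [-0.04 -0.03 -0.  ] then shift [ 0.4 -0.3 -0.1]
t: 5.82
position: [0.452, -0.2648, 0.0296]
ee_rot: [0.001, 0.716, 0.698, 0.0]
ft_force: [-0.7, 0.5, 6.6]
finger_gap: 0.0615
grasp_force: 33.7
t: 6.32
position: [0.4527, -0.2653, 0.1322]
ee_rot: [0.003, 0.716, 0.698, 0.001]
ft_force: [0.0, 0.1, -1.3]
finger_gap: 0.0618
grasp_force: 34.1
deep_box [(0.65, array([ 453.7, -252.7]), array([107.3,  64.6]), 88.6, np.float64(152.1))]
stand [(0.78, array([452.3, 236.7]), array([155.1,  86. ]), 84.2, 10.0)]
```

View pics/w2.png

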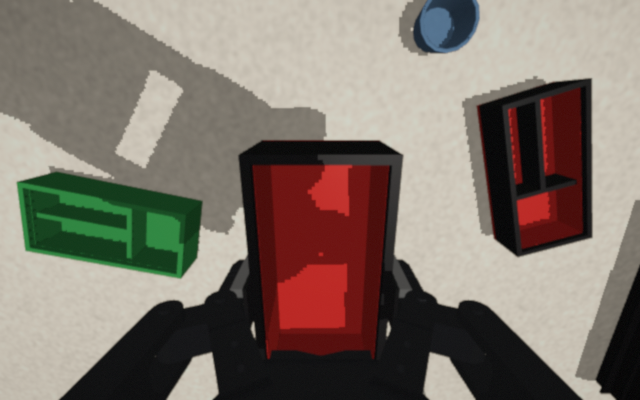

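The wrist view shows the deep box held square between the pads, with its rim filling columns 240–400 and rows 140–360. Carrying it toward the stand now.

```bash
python3 -m inch '[[[0,0,-4.5,20,0,0,0.6],[0,0,0,45,0,0,0.6],[0,0,0,45,0,0,0.6],[0,0,0,45,0,0,0.6],[0,0,0,45,0,0,0.6],[0,0,0,45,0,0,0.6],[0,0,0,45,0,0,0.6],[0,0,0,45,0,0,0.6],[0,0,0,20,0,0,0.6],[0,0,0,0,0,0,0.6]]]'
python3 - <<'E'
from h import *
p=env.grab_frame("wrist"); save(p,"w3.png"); outline(p,"stand",.010,band=.004); outline(p,"deep_box")
plan(.4525,.237,.10,-5.9)
E
```

```text
t: 7.78
position: [0.433, 0.0911, 0.1274]
ee_rot: [-0.001, 0.687, 0.727, -0.001]
ft_force: [0.6, -0.2, -1.2]
finger_gap: 0.0618
grasp_force: 34.0
stand [(0.77, array([450.2, 206.8]), array([96.5, 86.6]), 84.2, 10.0), (0.4, array([631.7,  18.5]), array([75.3, 63.5]), 84.0, 10.0)]
deep_box [(0.73, array([432.1, 104.1]), array([ 63.5, 106.2]), 93.1, np.float64(147.4))]
 t 7.92 turn [-0.06  0.01  8.96] then shift [148.6   3.8  27.8]
```

```bash
python3 -m inch '[[[0,0,9,0,0,0,0.6],[0,0,0,45,1,0,0.6],[0,0,0,45,1,0,0.6],[0,0,0,40,1,0,0.6],[0,0,0,17,1,20,0.6],[0,0,0,0,0,30,0.6],[0,0,0,0,0,20,0.6],[0,0,0,0,0,0,0.6],[0,0,0,0,0,0,0.6]]]'
python3 - <<'E'
from h import *
plan(.4526,.2357,.034,-5.9)
p=env.grab_frame("top"); outline(p,"stand",.010,band=.004); outline(p,"deep_box",near=(.45,.24))
E
```

```text
t: 9.05
position: [0.4534, 0.2356, 0.0589]
ee_rot: [0.0, 0.743, 0.669, 0.0]
ft_force: [1.5, -0.5, -1.1]
finger_gap: 0.0616
grasp_force: 33.9
 t 9.05 turn [ 0.04 -0.02 -0.06] then shift [-0.  -0.8 24.9]
stand [(0.86, array([447.3, 200.4]), array([81.5, 83.6]), 174.4, 10.0), (0.71, array([642.2, 237.6]), array([160.9,  50.6]), 77.5, 10.0)]
deep_box [(0.62, array([448.3, 201.9]), array([59.1, 62.3]), 173.9, np.float64(78.5))]
```

```bash
python3 -m inch '[[[0,0,0,0,-0.5,14,0.6],[0,0,0,0,0,7,0.6],[0,0,0,0,0,3,0.6],[0,0,0,0,0,1,0.6],[0,0,0,0,0,0,0.6]]]'
```

```text
t: 9.82
position: [0.452, 0.236, 0.0336]
ee_rot: [-0.0, 0.743, 0.67, -0.0]
ft_force: [-3.8, -2.4, 7.3]
finger_gap: 0.0618
grasp_force: 35.0
```

```bash
python3 -m inch '[[[0,0,0,0,0,0,0.85],[0,0,0,0,0,0,0.85],[0,0,0,0,0,0,1],[0,0,0,0,0,-20,1],[0,0,0,0,0,-50,1],[0,0,0,0,0,-50,1],[0,0,0,-45,0,-40,1],[0,0,0,-45,0,0,1],[0,0,0,-45,0,0,1],[0,0,0,0,0,0,1]]]'
python3 - <<'E'
from h import *
for n in ("top","wrist"):
    p=env.grab_frame(n); outline(p,"deep_box",near=(.45,.24)); outline(p,"stand",.010,near=(.45,.24),band=.004)
    W=cloud(p); save(p,n+"3.png")
plan(.633,-.240,.13,16.0)
E
```

```text
t: 11.08
position: [0.4382, 0.0999, 0.1935]
ee_rot: [0.0, 0.744, 0.669, -0.0]
ft_force: [0.4, 0.6, -0.5]
finger_gap: 0.0853
grasp_force: 0.0
deep_box []
stand []
deep_box [(0.81, array([449.6, 218.7]), array([93.6, 62.2]), 83.9, np.float64(53.6)), (0.48, array([451.1, 218.1]), array([119.4,  86.1]), 84.1, np.float64(12.4))]
stand [(0.94, array([451. , 217.5]), array([118.3,  86.3]), 84.1, 10.0), (0.66, array([449.8, 223. ]), array([108.8,  73.5]), 83.9, 10.0)]
 t 11.38 turn [-1.000e-02 -1.000e-02 -2.184e+01] then shift [-382.9   92.6   63.2]
```

View pics/wrist3.png

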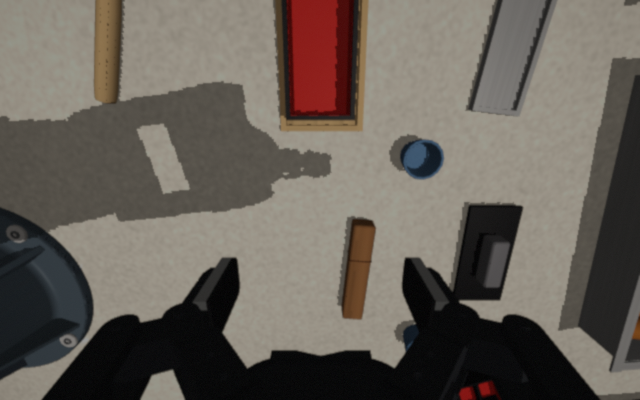

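The deep box sits inside the stand's rim at (55, 322), its top at 53.6 mm (expected 52), so it is seated. Next is the divided box.

```bash
python3 -m inch '[[[0,0,-10.6,0,0,0,1],[0,0,-10.6,-10,0,0,1],[0,0,-0.6,-45,11,0,1],[0,0,0,-45,11,0,1],[0,0,0,-45,11,0,1],[0,0,0,-45,11,0,1],[0,0,0,-45,11,0,1],[0,0,0,-45,11,10,1],[0,0,0,-45,11,20,1],[0,0,0,-30,10,15,1]]]'
python3 - <<'E'
from h import *
p=env.grab_frame("wrist"); outline(p,"divided_box",near=(.633,-.24))
plan(.633,-.240,.1,16.0)
E
```

```text
t: 12.62
position: [0.6178, -0.2173, 0.147]
ee_rot: [-0.0, 0.603, 0.798, -0.0]
ft_force: [0.1, 0.7, 0.0]
finger_gap: 0.0856
grasp_force: 0.0
divided_box [(0.79, array([ 633.2, -239.6]), array([ 62. , 129.9]), 106.1, np.float64(42.5))]
 t 12.72 turn [-0.11 -0.07 -0.16] then shift [-25.7   8.8  45.8]
```

```bash
python3 -m inch '[[[0,0,0,-26,9,16,1],[0,0,0,0,0,40,1],[0,0,0,0,0,40,1],[0,0,0,0,0,20,1],[0,0,0,0,0,3,1],[0,0,0,0,0,0,1]]]'; python3 -c "
from h import *
plan(.633,-.240,.028,16)"; python3 -m inch '[[[0,0,0,0,0,0,0.6],[0,0,0,0,0,0,0.6],[0,0,0,0,0,0,0.6],[0,0,0,0,0,0,0.6],[0,0,0,0,0,0,0.6]]]' 30
```

```text
t: 13.48
position: [0.6335, -0.2389, 0.0307]
ee_rot: [0.001, 0.602, 0.798, 0.0]
ft_force: [1.6, -0.2, -0.3]
finger_gap: 0.0851
grasp_force: 0.0
 t 13.47 turn [ 0.08  0.07 -0.09] then shift [-0.9 -0.7  2.7]
t: 14.1
position: [0.6334, -0.2392, 0.0307]
ee_rot: [0.001, 0.603, 0.798, 0.0]
ft_force: [-0.6, 0.6, 7.4]
finger_gap: 0.0615
grasp_force: 33.6
```

```bash
python3 -m inch '[[[0,0,0,0,0,-10,0.6],[0,0,0,0,0,-40,0.6],[0,0,0,0,0,-50,0.6],[0,0,0,0,0,-20,0.6],[0,0,0,0,0,0,0.6],[0,0,0,0,0,0,0.6]]]'
python3 - <<'E'
from h import *
for n in ("top","side"):
    p=env.grab_frame(n); outline(p,"deep_box",near=(.45,.23)); outline(p,"stand",.010,near=(.45,.23),band=.004)
p=env.grab_frame("wrist"); save(p,"w4.png"); outline(p,"divided_box")
plan(.4515,.10,.15,-6.1)
E
```

```text
t: 14.85
position: [0.6319, -0.2386, 0.1473]
ee_rot: [-0.001, 0.603, 0.798, -0.0]
ft_force: [0.1, -0.6, -1.0]
finger_gap: 0.0615
grasp_force: 33.5
deep_box []
stand []
deep_box [(0.8, array([451. , 234.8]), array([136.7,  62.8]), 84.1, np.float64(52.1))]
stand []
divided_box [(0.74, array([ 629.8, -228.4]), array([ 64.4, 107.9]), 106.4, np.float64(160.3)), (0.72, array([ 337.1, -291. ]), array([57.6,  9.1]), 84.0, np.float64(15.4))]
 t 15.25 turn [-3.000e-02 -1.000e-02  2.199e+01] then shift [ 317.7 -216.1   -1.1]
```

View pics/w4.png

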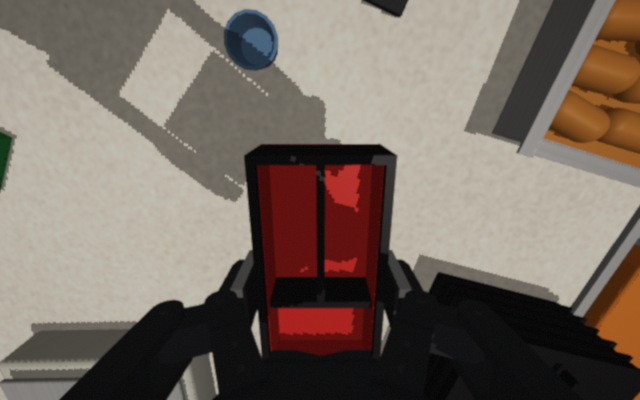

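The divided box is held square, with its rim at columns 247–393. Now measuring the deep box's rim directly from depth, then carrying.

```bash
cat >> h.py <<'E'
def rim(p,x,y,z0,z1,r=.1):
    W=cloud(p).reshape(-1,3); W=W[(abs(W[:,0]-x)<r)&(abs(W[:,1]-y)<r)&(W[:,2]>z0)&(W[:,2]<z1)]
    c,(a,b),an=cv2.minAreaRect((W[:,:2]*1000).astype(np.float32))
    print("rim",len(W),np.round(c,1),np.round((a,b),1),round(an,1),"z",round(np.median(W[:,2])*1000,1))
E
python3 - <<'E'
from h import *
p=env.grab_frame("top"); rim(p,.451,.237,.046,.060)
E
python3 -m inch '[[[0,0,10.6,10,0,0,0.6],[0,0,10.6,20,-10,0,0.6],[0,0,0.8,40,-25,0,0.6],[0,0,0,40,-30,0,0.6],[0,0,0,40,-30,0,0.6],[0,0,0,40,-30,0,0.6],[0,0,0,40,-30,0,0.6],[0,0,0,40,-30,0,0.6],[0,0,0,30,-30,0,0.6],[0,0,0,0,0,0,0.6]]]'
python3 - <<'E'
from h import *
p=env.grab_frame("wrist"); rim(p,.451,.237,.046,.060); outline(p,"divided_box")
plan(.4515,.237,.12,-6.1)
E
```

```text
rim 0 [0. 0.] [0. 0.] 0.0 z nan
t: 16.55
position: [0.4411, 0.0812, 0.1495]
ee_rot: [-0.0, 0.743, 0.669, -0.0]
ft_force: [-0.3, -0.6, -0.5]
finger_gap: 0.0612
grasp_force: 33.4
rim 1890 [448.  202.2] [60.3 62.2] 84.0 z 53.0
divided_box [(0.73, array([441.7,  91.5]), array([108.3,  62.6]), 84.1, np.float64(161.4))]
 t 16.65 turn [ 0.07 -0.    0.04] then shift [157.3  -8.2  29.6]
  return _methods._mean(a, axis=axis, dtype=dtype,
  ret = ret.dtype.type(ret / rcount)
```

```bash
python3 -m inch '[[[0,0,0,40,-2,0,0.6],[0,0,0,40,-2,0,0.6],[0,0,0,40,-2,0,0.6],[0,0,0,25,-2,0,0.6],[0,0,0,12.7,0,0,0.6],[0,0,0,0,0,30,0.6],[0,0,0,0,0,22,0.6],[0,0,0,0,0,0,0.6],[0,0,0,0,0,0,0.6]]]'
python3 - <<'E'
from h import *
plan(.452,.2374,.078,-6.1)
for n in ("wrist","side"):
    p=env.grab_frame(n); save(p,n+"5.png"); 
    rim(p,.452,.237,.047,.058); rim(p,.452,.237,.1,.116)
save(p,"side5.png",(90,230,210,410),4)
E
```

```text
t: 17.77
position: [0.4521, 0.237, 0.0981]
ee_rot: [0.0, 0.744, 0.668, 0.0]
ft_force: [0.8, 0.1, -0.6]
finger_gap: 0.0617
grasp_force: 33.3
 t 17.77 turn [ 0.05 -0.02 -0.05] then shift [ 0.4 -0.1 20.1]
rim 706 [458.3 300.1] [ 3.3 61.7] 83.9 z 53.1
rim 10079 [452.9 247. ] [108.8  89.1] 84.0 z 109.0
rim 121 [450.7 230.9] [129.   62.9] 84.0 z 51.1
rim 312 [449.5 232.7] [ 85.4 135.4] 3.8 z 106.2
```

View pics/side5.png

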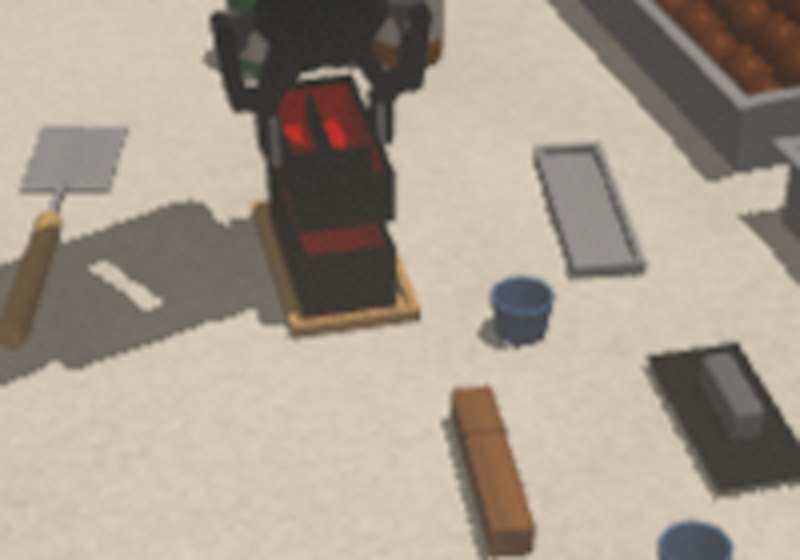

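The side crop shows the divided box directly above the deep box. The wrist-camera far edges of the two agree within 1 mm, so lowering.

```bash
python3 -m inch '[[[0,0,0,0.4,0,10,0.6],[0,0,0,0,0,6,0.6],[0,0,0,0,0,3,0.6],[0,0,0,0,0,1,0.6],[0,0,0,0,0,0.5,0.6],[0,0,0,0,0,0,0.6]]]'
```

```text
t: 18.62
position: [0.4512, 0.2377, 0.0777]
ee_rot: [-0.0, 0.744, 0.668, -0.0]
ft_force: [-6.6, -3.3, 16.5]
finger_gap: 0.0612
grasp_force: 35.4
```

```bash
python3 -m inch '[[[0,0,0,0,0,0,0.85],[0,0,0,0,0,0,0.85],[0,0,0,0,0,0,1],[0,0,0,0,0,-20,1],[0,0,0,0,0,-50,1],[0,0,0,0,0,-50,1],[0,0,0,-45,0,0,1],[0,0,0,-45,0,0,1],[0,0,0,-45,0,0,1],[0,0,0,0,0,0,1]]]'
python3 - <<'E'
from h import *
p=env.grab_frame("wrist"); save(p,"w6.png"); rim(p,.451,.237,.08,.1); outline(p,"lid"); rim(p,.628,-.008,.028,.04,.05)
plan(.628,-.008,.13,-5.9)
E
```

```text
t: 19.88
position: [0.4367, 0.1015, 0.1968]
ee_rot: [0.0, 0.745, 0.667, -0.0]
ft_force: [0.1, 0.9, 0.5]
finger_gap: 0.0854
grasp_force: 0.0
rim 2563 [448.3 214. ] [84.1 62.2] 84.0 z 88.8
lid [(0.66, array([628.5,  -8.2]), array([59. , 20.9]), 83.5, np.float64(34.2))]
rim 894 [628.6  -8.2] [59.  20.8] 83.5 z 33.7
 t 19.98 turn [ 0.01 -0.01 -0.27] then shift [-91.3 201.3  66.9]
```

View pics/w6.png

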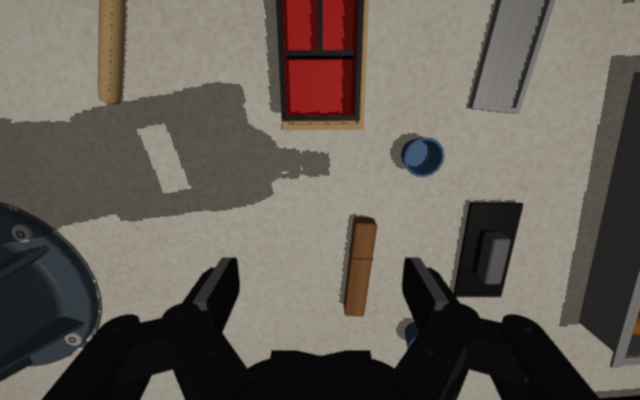

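The divided box is seated: rim at 88.8 mm against 88 expected. The lid is at (250, 488), rib on top. Going for the rib.

```bash
python3 -m inch '[[[0,0,0,-18,40,0,1],[0,0,0,-18,40,0,1],[0,0,0,-18,40,0,1],[0,0,0,-18,40,10,1],[0,0,0,-19.5,41.8,20,1],[0,0,0,0,0,50,1],[0,0,0,0,0,40,1],[0,0,0,0,0,20,1],[0,0,0,0,0,0,1],[0,0,0,0,0,0,1]]]'
python3 - <<'E'
from h import *
p=env.grab_frame("wrist"); rim(p,.628,-.008,.028,.038,.06)
plan(.6285,-.0082,.031,-6.2)
E
```

```text
t: 21.22
position: [0.6289, -0.0087, 0.0584]
ee_rot: [0.001, 0.744, 0.669, 0.001]
ft_force: [-0.2, 0.0, -0.4]
finger_gap: 0.0852
grasp_force: 0.0
rim 3003 [629.5  -9. ] [60.1 20. ] 83.8 z 34.0
 t 21.27 turn [ 0.16 -0.    0.11] then shift [ 0.5 -0.5 27.6]
```

```bash
python3 -m inch '[[[0,0,0,0,0,20,1],[0,0,0,0,0,7.5,1],[0,0,0,0,0,0,1],[0,0,0,0,0,0,0.1],[0,0,0,0,0,0,0.1],[0,0,0,0,0,0,0.1],[0,0,0,0,0,0,0.1],[0,0,0,0,0,0,0.1],[0,0,0,0,0,0,0.1]]]' 30
```

```text
t: 22.4
position: [0.6281, -0.009, 0.0296]
ee_rot: [0.0, 0.744, 0.668, 0.0]
ft_force: [-0.9, 0.5, 4.1]
finger_gap: 0.0196
grasp_force: 30.2
```

```bash
python3 -m inch '[[[0,0,0,0,0,-10,0.1],[0,0,0,0,0,-40,0.1],[0,0,0,0,0,-50,0.1],[0,0,0,0,0,-40,0.1],[0,0,0,20,-30,0,0.1],[0,0,0,20,-40,0,0.1],[0,0,0,20,-40,0,0.1],[0,0,0,20,-40,0,0.1],[0,0,0,20,-40,0,0.1],[0,0,0,0,0,0,0.1]]]'
python3 - <<'E'
from h import *
p=env.grab_frame("wrist"); save(p,"w7.png"); rim(p,.451,.237,.08,.1)
s=env.get_state()["position"]; rim(p,s[0],s[1],s[2]-.025,s[2]-.010,.08)
plan(.4508,.2368,.17,-6.1)
E
```

```text
t: 23.65
position: [0.4474, 0.1117, 0.1696]
ee_rot: [-0.0, 0.743, 0.669, -0.0]
ft_force: [0.4, -0.7, -0.5]
finger_gap: 0.0193
grasp_force: 29.9
rim 3370 [448.4 215.7] [87.3 62.3] 83.9 z 88.7
rim 12438 [447.1 112. ] [129.3  62.2] 84.1 z 152.2
 t 23.7 turn [ 0.03 -0.    0.08] then shift [125.1 -11.5  -0.2]
```

View pics/w7.png

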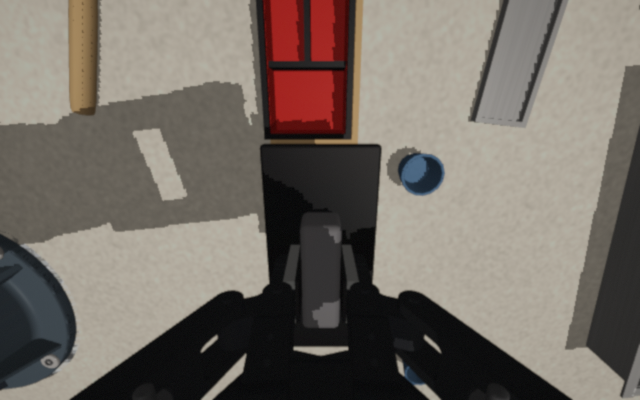

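The lid is held level, its plate top 18 mm below the TCP as expected. The divided box's near edge is at row 137.

```bash
python3 -m inch '[[[0,0,0,40,-4,0,0.1],[0,0,0,40,-4,0,0.1],[0,0,0,30,-3.3,0,0.1],[0,0,0,15,0,0,0.1],[0,0,0,0,0,25,0.1],[0,0,0,0,0,12,0.1],[0,0,0,0,0,0,0.1],[0,0,0,0,0,0,0.1]]]'
python3 - <<'E'
from h import *
p=env.grab_frame("wrist"); rim(p,.451,.237,.08,.095); s=env.get_state()["position"]; rim(p,s[0],s[1],s[2]-.022,s[2]-.014,.08)
p=env.grab_frame("side"); rim(p,.451,.237,.075,.092); rim(p,s[0],s[1],s[2]-.022,s[2]-.014,.08)
plan(.451,.2366,.1126,-6.1)
E
```

```text
t: 24.7
position: [0.4522, 0.236, 0.1329]
ee_rot: [0.0, 0.744, 0.668, 0.0]
ft_force: [0.2, -0.2, -1.1]
finger_gap: 0.0194
grasp_force: 29.8
rim 925 [457.4 299.7] [ 4.1 61.7] 84.0 z 89.1
rim 12282 [451.7 236.2] [129.5  62.3] 83.7 z 115.5
rim 235 [449.4 234.3] [134.9  61.9] 84.2 z 83.7
rim 392 [450.6 231.9] [134.1  62.2] 84.1 z 114.3
 t 24.8 turn [ 0.06 -0.03 -0.03] then shift [ 0.4 -1.2 20.4]
```

```bash
python3 -m inch '[[[0,0,0,0.7,-1,8,0.1],[0,0,0,0,0,6,0.1],[0,0,0,0,0,4,0.1],[0,0,0,0,0,2,0.1],[0,0,0,0,0,0.8,0.1],[0,0,0,0,0,0,0.1]]]'
```

```text
t: 25.55
position: [0.4507, 0.2369, 0.1126]
ee_rot: [0.0, 0.744, 0.668, -0.0]
ft_force: [-6.3, -4.2, 16.8]
finger_gap: 0.0195
grasp_force: 32.1
```

Seated at the expected height, with contact. Releasing and going up toward the case.

```bash
python3 -m inch '[[[0,0,0,0,0,0,0.5],[0,0,0,0,0,0,0.5],[0,0,0,0,0,0,0.6],[0,0,0,0,0,-20,0.6],[0,0,0,0,0,-50,0.6],[0,0,0,-45,0,0,0.6],[0,0,0,-45,0,0,0.6],[0,0,0,-45,0,0,0.6],[0,0,0,-30,0,0,0.6],[0,0,0,0,0,0,0.6]]]'
python3 - <<'E'
from h import *
p=env.grab_frame("wrist"); save(p,"w8.png"); rim(p,.451,.237,.088,.104); outline(p,"case",near=(.47,-.01)); rim(p,.471,-.012,.02,.032,.08); outline(p,"dish",.010,near=(.643,.237),band=.004)
plan(.471,-.0115,.1,-10.2)
E
```

```text
t: 26.8
position: [0.4331, 0.0716, 0.1815]
ee_rot: [0.0, 0.745, 0.667, -0.0]
ft_force: [-0.2, 0.3, 0.0]
finger_gap: 0.0513
grasp_force: 0.0
rim 6792 [445.8 194.7] [45.8 62.2] 83.9 z 95.2
case [(0.61, array([471.3, -11.4]), array([129.9,  26.2]), 79.5, np.float64(26.2))]
rim 2172 [471.5 -11.5] [129.7  26.6] 79.4 z 25.1
dish [(0.69, array([633. , 191.3]), array([68.1, 51.7]), 77.3, 10.0)]
 t 26.95 turn [ 0.   -0.01  4.1 ] then shift [-76.9  52.1  81.5]
```

View pics/w8.png

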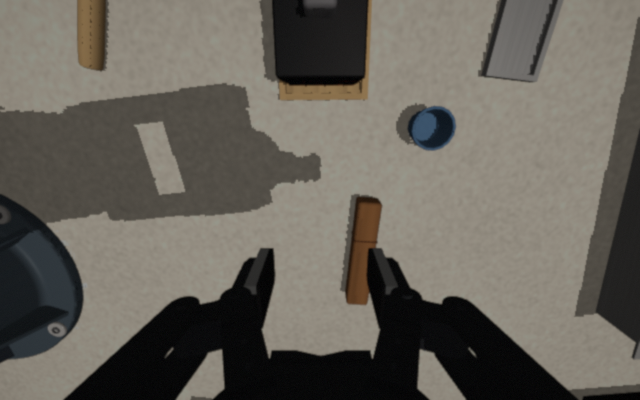

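The lid is seated flat at (45, 320), plate top 95 mm against 94 expected. The case is at (250, 363). Grasping the case next.

```bash
python3 -m inch '[[[0,0,4.2,0,0,0,0.7],[0,0,0,-40,26,0,0.7],[0,0,0,-37,26,20,0.7],[0,0,0,0,0,50,0.7],[0,0,0,0,0,40,0.7],[0,0,0,0,0,30,0.7],[0,0,0,0,0,13,0.7],[0,0,0,0,0,0,0.7],[0,0,0,0,0,0,0.7]]]'; python3 -c "
from h import *
p=env.grab_frame('wrist'); rim(p,.471,-.012,.018,.030,.08)
plan(.4713,-.0115,.028,-10.4)"
```

```text
t: 28.08
position: [0.4713, -0.012, 0.0295]
ee_rot: [0.001, 0.768, 0.641, 0.001]
ft_force: [0.2, -0.1, -0.5]
finger_gap: 0.0594
grasp_force: 0.0
rim 10825 [473.1  -6.9] [ 77.8 117. ] 15.8 z 25.1
 t 28.12 turn [ 0.11 -0.01  0.1 ] then shift [ 0.6 -0.1  1.5]
```

```bash
python3 -m inch '[[[0,0,0,0.6,0,1.5,0.7],[0,0,0,0,0,0,0.15],[0,0,0,0,0,0,0.15],[0,0,0,0,0,0,0.15],[0,0,0,0,0,0,0.15],[0,0,0,0,0,0,0.15],[0,0,0,0,0,0,0.15]]]' 30
python3 -m inch '[[[0,0,0,0,0,-10,0.15],[0,0,0,0,0,-40,0.15],[0,0,0,0,0,-50,0.15],[0,0,2,20,15,0,0.15],[0,0,0,30,35,0,0.15],[0,0,0,30,40,0,0.15],[0,0,0,0,0,0,0.15],[0,0,0,0,0,0,0.15]]]'
python3 - <<'E'
from h import *
p=env.grab_frame("wrist"); save(p,"w9.png"); s=env.get_state()["position"]
outline(p,"dish",.010,near=(.643,.237),band=.004); outline(p,"case",near=s[:2])
p=env.grab_frame("top"); outline(p,"dish",.010,near=(.643,.237),band=.004)
plan(.6425,.2375,.1,-12.5)
E
```

```text
t: 29.0
position: [0.4708, -0.0116, 0.0273]
ee_rot: [0.0, 0.768, 0.641, 0.0]
ft_force: [-0.4, 0.0, 5.6]
finger_gap: 0.0252
grasp_force: 30.1
t: 30.0
position: [0.5744, 0.0479, 0.1269]
ee_rot: [-0.0, 0.779, 0.627, -0.0]
ft_force: [-0.3, -1.4, -2.1]
finger_gap: 0.0254
grasp_force: 29.8
dish []
case [(0.74, array([575. ,  53.2]), array([119.4,  26.5]), 77.6, np.float64(125.7))]
dish []
 t 30.25 turn [-0.    0.    0.16] then shift [200.   25.2  27.2]
```

View pics/w9.png

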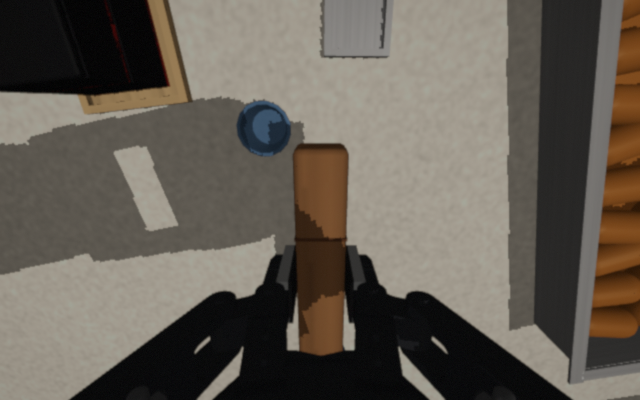

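The case is held level; the dish's near end is at (55, 357). Continuing toward it.

```bash
python3 -m inch '[[[0,0,0.2,40,8,0,0.15],[0,0,0,40,8,0,0.15],[0,0,0,40,9.2,0,0.15],[0,0,0,40,0,0,0.15],[0,0,0,0,0,0,0.15],[0,0,0,0,0,0,0.15]]]'
python3 - <<'E'
from h import *
p=env.grab_frame("wrist"); outline(p,"dish",.010,near=(.643,.26),band=.004); rim(p,.6425,.2375,.006,.015,.12)
p=env.grab_frame("side"); outline(p,"dish",.010,near=(.643,.237),band=.004)
plan(.6425,.2375,.031,-12.5)
E
```

```text
t: 31.0
position: [0.6339, 0.1983, 0.1269]
ee_rot: [-0.0, 0.78, 0.626, -0.0]
ft_force: [-0.1, -0.2, 0.1]
finger_gap: 0.025
grasp_force: 29.8
dish [(0.7, array([643.4, 236.6]), array([159.7,  50.1]), 77.4, 10.0)]
rim 2664 [624.8 203.8] [241.7  92.9] 60.8 z 10.9
dish [(0.9, array([642.1, 234.1]), array([162.2,  51.3]), 77.3, 10.0)]
 t 31.2 turn [-0.    0.01 -0.07] then shift [40.4 -0.5 96.1]
```

```bash
python3 -m inch '[[[0,0,0,40,0,0,0.15],[0,0,0,0,0,40,0.15],[0,0,0,0,0,30,0.15],[0,0,0,0,0,14,0.15],[0,0,0,0,0,6,0.15],[0,0,0,0,0,4,0.15],[0,0,0,0,0,1.5,0.15],[0,0,0,0,0,0,0.15]]]'
```

```text
t: 32.2
position: [0.6431, 0.238, 0.032]
ee_rot: [0.0, 0.78, 0.626, 0.0]
ft_force: [-1.7, 0.1, -0.6]
finger_gap: 0.0251
grasp_force: 29.9
```

```bash
python3 -m inch '[[[0,0,0,0,0,0.8,0.15],[0,0,0,0,0,0,0.15],[0,0,0,0,0,0,0.45],[0,0,0,0,0,0,0.45],[0,0,0,0,0,0,0.45],[0,0,0,0,0,-20,0.45],[0,0,0,0,0,-50,0.45],[0,0,0,-40,0,-50,0.45],[0,0,0,-50,0,-40,0.45]]]'; python3 -m inch '[[[0,0,0,-50,0,0,0.45],[0,0,0,-50,0,0,0.45],[0,0,0,-50,0,0,0.45],[0,0,0,-50,0,0,0.45],[0,0,0,0,0,0,0.45],[0,0,0,0,0,0,0.45]]]'
python3 - <<'E'
from h import *
for n in ("top","side"):
    p=env.grab_frame(n); outline(p,"case",near=(.643,.237)); outline(p,"lid",near=(.45,.235)); save(p,n+"9.png",(60,300,150,470) if n=="top" else (80,320,170,490),2.5)
    for q in ("cup_left","cup_right"): outline(p,q,near=(.545,.125 if q=="cup_left" else -.127))
E
```

```text
t: 33.33
position: [0.624, 0.1518, 0.1921]
ee_rot: [0.001, 0.779, 0.626, 0.001]
ft_force: [1.5, -0.9, 0.5]
finger_gap: 0.0385
grasp_force: 0.0
t: 34.08
position: [0.5808, -0.0429, 0.1896]
ee_rot: [0.0, 0.78, 0.626, 0.001]
ft_force: [0.3, 0.0, 0.2]
finger_gap: 0.0383
grasp_force: 0.0
case [(0.59, array([641.4, 238.9]), array([129.6,  26.5]), 77.3, np.float64(30.1))]
lid [(0.66, array([450.2, 243.5]), array([46.7, 20.3]), 83.6, np.float64(117.0))]
cup_left []
cup_right []
case [(0.76, array([639.9, 232.9]), array([129.8,  25.3]), 77.0, np.float64(29.9))]
lid [(0.82, array([449.5, 235.1]), array([62.5, 20.3]), 84.1, np.float64(116.2))]
cup_left [(0.59, array([543.6, 119.7]), array([39.6, 39.5]), 63.8, np.float64(30.7))]
cup_right [(0.86, array([ 543.8, -129.6]), array([40.7, 39.1]), 48.4, np.float64(30.2))]
```

View pics/side9.png

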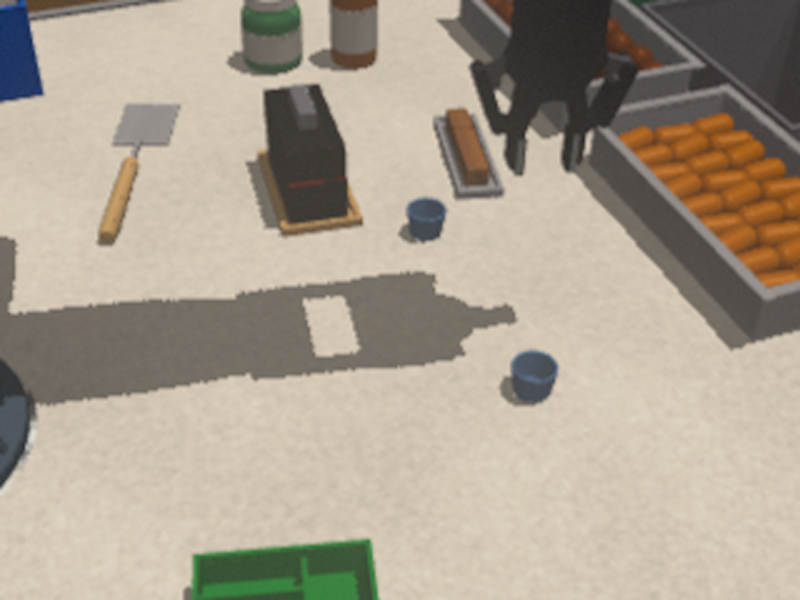

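View pics/top9.png

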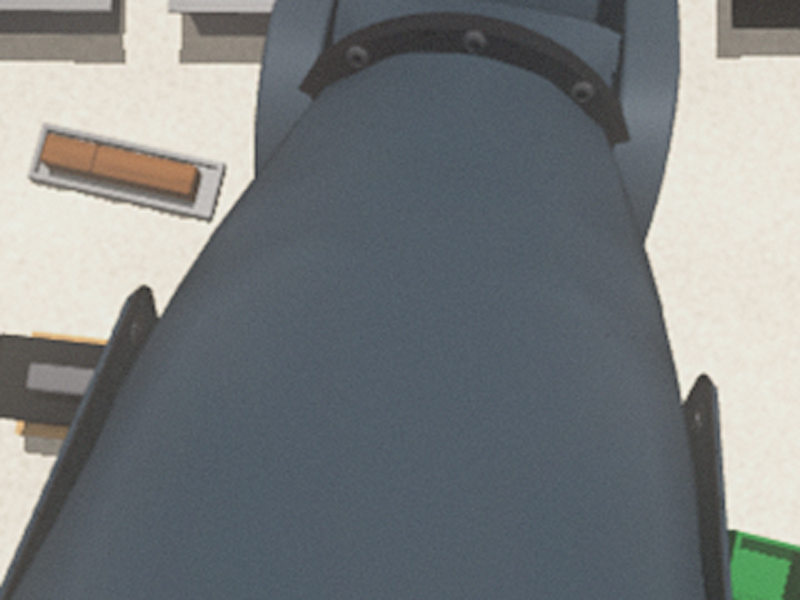

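The side view shows the stack on the stand at (150, 305), the case in the dish at (148, 467), both cups standing, and a thin red line at the lower joint (183, 318). I'll check that joint numerically before handing in.

Run:
```python
from h import *
p=env.grab_frame("side"); W=cloud(p); im=p["pixels"].astype(int)
u=np.array([np.cos(np.radians(84)),np.sin(np.radians(84))])
for c in (290,298,304):
    for r in range(138,170):
        w=W[r,c]
        print(c,r,im[r,c],np.round(w*1000,0), end=" | " if r%2 else "\n")
    print()
m=(W[...,2]>.09)&(W[...,2]<.1)&(abs(W[...,0]-.451)<.06)&(abs(W[...,1]-.237)<.09); w=W[m]
l=(w[:,:2]-[.451,.237])@u; A=np.c_[l,np.ones(len(l))]; print("lid plate slope, z0:",np.linalg.lstsq(A,w[:,2],rcond=None)[0],len(w))
```

```text
290 138 [62 57 53] [433. 187.  92.]
290 139 [64 59 56] [430. 177.  95.] | 290 140 [62 58 53] [430. 175.  94.]
290 141 [60 56 52] [429. 172.  93.] | 290 142 [61 56 52] [430. 176.  88.]
290 143 [61 57 52] [429. 174.  86.] | 290 144 [62 58 51] [429. 173.  84.]
290 145 [63 60 54] [430. 176.  78.] | 290 146 [62 58 53] [429. 174.  77.]
290 147 [63 60 54] [429. 174.  74.] | 290 148 [63 56 53] [428. 172.  72.]
290 149 [60 58 52] [428. 172.  70.] | 290 150 [62 59 54] [428. 172.  66.]
290 151 [61 57 52] [428. 173.  62.] | 290 152 [73 57 52] [428. 175.  58.]
290 153 [94 56 50] [428. 172.  57.] | 290 154 [87 57 54] [429. 176.  51.]
290 155 [63 58 53] [427. 171.  52.] | 290 156 [63 57 55] [428. 174.  46.]
290 157 [62 58 52] [426. 169.  47.] | 290 158 [62 60 54] [427. 172.  41.]
290 159 [62 60 53] [427. 173.  38.] | 290 160 [61 58 54] [427. 172.  36.]
290 161 [62 59 54] [427. 173.  32.] | 290 162 [63 57 53] [427. 174.  28.]
290 163 [61 58 53] [428. 177.  23.] | 290 164 [64 60 54] [426. 172.  23.]
290 165 [63 58 53] [426. 173.  19.] | 290 166 [62 59 53] [427. 176.  14.]
290 167 [64 60 54] [426. 172
[... 1821 characters left out ...]
 168.  54.]
304 153 [60 54 50] [464. 170.  50.] | 304 154 [63 60 54] [464. 170.  47.]
304 155 [61 58 53] [464. 170.  44.] | 304 156 [62 57 54] [464. 171.  40.]
304 157 [62 58 53] [463. 168.  39.] | 304 158 [63 59 55] [465. 172.  33.]
304 159 [63 59 53] [464. 170.  31.] | 304 160 [63 59 54] [464. 171.  27.]
304 161 [63 58 55] [464. 172.  24.] | 304 162 [61 57 53] [464. 171.  21.]
304 163 [62 59 54] [463. 168.  20.] | 304 164 [62 56 52] [463. 167.  18.]
304 165 [62 57 54] [464. 171.  11.] | 304 166 [69 63 55] [464. 170.   9.]
304 167 [149 120  83] [464. 170.   6.] | 304 168 [170 136  93] [461. 161.   9.]
304 169 [129 104  75] [459. 155.  11.] | 
lid plate slope, z0: [0.00176151 0.09396692] 493
```

Run:
```python
from h import *
p=env.grab_frame("side"); W=cloud(p)
a=np.radians(84);u=np.array([np.cos(a),np.sin(a)]);v=np.array([np.sin(a),-np.cos(a)])
def fit(z0,z1):
    d=W[...,:2]-[.451,.237]; X=d@v; L=d@u
    m=(W[...,2]>z0)&(W[...,2]<z1)&(abs(X)<.027)&(abs(L)<.058); w=W[m]
    print(len(w),"across, along, z:",np.round(np.linalg.lstsq(np.c_[X[m],L[m],np.ones(m.sum())],w[:,2],rcond=None)[0],4))
fit(.085,.103); fit(.110,.123)
```

```text
353 across, along, z: [ 0.0002 -0.0048  0.0943]
107 across, along, z: [0.0397 0.0256 0.1153]
```

The lid plate is flat and at 94.3 mm (expected 94), so the stack is fully seated; the red line isn't a gap. Handing in.

```bash
python3 -c "
from h import *
print(env.job_done())"
```

```text
the job is handed in; nothing more can be done
None
```

I stacked the deep box, divided box and lid on the stand in that order. The lid plate measures level at 94.3 mm against 94 mm for a full seat. The chopstick case lies in the dish, both cups still stand, and I handed the job in at about 35 s; no verdict was returned.

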